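# Unclip the collimator tube from its spring-clip rack

### The arm

A 6-joint arm with a two-finger parallel gripper is mounted at the origin on a cart in front of the work surface, level with it; the furniture and walls round the work are solid. World frame = base frame: x ahead of the robot, y to its left, z up, the work surface at z = 0. Lengths are in m, angles in rad, forces in N, time in s.
With the tool pointing down it reaches from about 0.35 to 0.775 m from the base axis. Payload 5.5 kg.
Tool frame: the origin (TCP) lies on the centre line of the jaws, within the pads' length; the fingertips stand 11 mm ahead of it and the grasp point (between the pads) lies 8 mm behind it; z points along the fingers, y is the line along which they close (so a half turn about z gives the same grasp; the last joint's range is limited). The gripper opens to 85 mm and grips with 20 to 120 N. Pads are 22 mm wide; open, the fingers measure 114 mm over their backs; the gripper's body (76 mm by 85 mm) begins 54 mm behind the grasp point. The pads swing forward as they close: fully open they stand 13 mm farther back than shut.
Start: joints at [1.151, 0.313, 0.046, 1.304, 0, 1.431], TCP at [0.159, 0.553, 0.242] pointing down, gripper open.
Joint ranges: [-2.76, 2.76], [-0.86, 1.69], [-1.03, 1.26], [-2.2, 2.34], [-1.47, 1.5], [-3.14, 3.14]. Speed limits (rad/s): [2.57, 2.57, 3.14, 3.14, 3.14, 3.14].

### API

Orientations are given as a unit quaternion [w, x, y, z].
In Python, from workcell import get_state, eyes, env gives the robot as it stands.
- The arm moves only by the shell command python3 -m inch 'ROWS' [OPENING] [FORCE]. ROWS is JSON, one flat list of numbers, 4 for each row, row after row: the shift along the tool's x, y, z in cm, then the turn about the tool's z in rad. A call has exactly 5 rows; each row shifts and turns the commanded pose from where the row before left it, along the tool's axes as they then stand; what a row does not reach is not made up. A row lasts 1/12 s, in which the tool goes at most 41.7 mm and 7.16 degrees, less where a joint would pass 70% of its speed; a pose out of reach is approached as far as the arm can. A call is refused whole if a number of a shift passes 4.17 or a number of a turn 0.125, either way. A call with a gripper value outside its range is refused whole. OPENING is the opening, from -1 (shut) to 1 (fully open), set as the call begins (- or left out, the last holds). The fingers move at their own pace and stop on an object; FORCE is the grip in N (left out, the last holds). Time passes only in rows, so rows that do not move let the fingers close, or fill a call up. It gives the time, the measured TCP pose, the force, the opening and the grip force at its end, in the units of the state.
- get_state(): the state, without advancing time (a new reading comes with each control period).
- eyes.read_camera(name): name is "scene" or "top" or "wrist"; returns the picture (384x512x3 uint8, red, green, blue); there is no depth.
- eyes.camera_info(name): a dict with "fovy" (degrees; the focal length in pixels is half the picture's height over the tangent of half this angle, whatever the lens; pixels are square), "cx", "cy" (the principal point, pixels), "xyz" and "orientation" of the camera in the world. Camera axes: x right, y down, z forward; pixel columns grow to the right and rows downward; lengths in m; the calibration is good to about 2 mm. A picture is of the moment at which its call begins: read the wrist's pose just before it. camera_info takes no time and is no camera call; for the wrist camera it gives the pose at the moment of the call.
- env.hand_in(): hands the job in; it is judged then, once.
The state is a dict: "clock": time; "joint_pos": joint angles; "qvel": joint speeds; "tau": joint torques, N m; "tcp_pos": TCP position; "orientation": TCP orientation; "wrist_force": force on the tool from outside, world axes, zero at the start; "ft_torque": the same for the moment, N m; "finger_gap": finger opening in m; "grip_force": force on a finger pad.
Only numpy, scipy, OpenCV 4.12 (cv2) and the standard library are available. Lean on these libraries where they do the work, as an engineer would, in place of code of your own. Each camera call takes 0.05 s, during which the arm holds its last target. There are 200 camera calls.

### The job

Swing the guard of the clip rack up and over until it stays open on its own, then take the collimator tube out of its two C-shaped spring clips and lay it gently, centred, across both notches of the wooden cradle, leaving the guard open. The rack is held down only by magnets, which both clips together overpower: free the tube one end at a time and do not drag the rack. Do not drop the tube, and leave the other things on the table where they are.

Things in the scene. Friction and masses are not known exactly. Their poses are not given: they have to be found in the camera images.
- tube: Collimator tube: cream cylinder with black ends and bands, 240 mm long as a solid (261 mm over all), 33.6 mm in diameter, about 0.3 to 0.5 kg. Its x axis is the long axis. The origin lies on its skin; use point tube_mid for its place.
- tube_mid (a point): Middle of the tube's long axis, also its centre of mass; x along the tube (the solid reaches 120 mm to either side). At the start the tube lies in the clips, its axis along the y axis of clip_line and its middle within about 6 mm of clip_line; it can be gripped across its diameter anywhere outside the clips.
- clip_line (a point): On the rack's movable top part, midway between its two clips, where the clipped tube's axis lies, 75 mm above the table; z up, y along the clipped tube, -x is the side to which the clip mouths open (level, roughly towards the robot). Base strip 120 by 190 mm, fixed. The guard's fork stands at x = 57 to 71, y = -14 to 14 mm from here, up to 11 mm higher; otherwise room for fingers beside the tube.
- clip_left (a point): Centre of the left clip, at y = +62 mm from clip_line: a spring-steel C, 14 mm wide, for the tube's diameter, lips out to x = -20 mm, on an 18 mm wide post behind it (25 mm higher than this point). The tube is free of a clip when its axis there is beyond x = -25 mm. Same axes as clip_line.
- clip_right (a point): Centre of the like right clip, y = -62 mm. Pulling the tube straight out of both clips takes 27 to 38 N. Pulling it at one end, 100 mm from its middle, takes about 8 to 15 N, peaking in the first 15 mm and then collapsing as it snaps free, the tube pivoting in the other clip; the second end alone comes out with 13 to 19 N.
- catch_arms (a point): Point 45 mm in front of clip_line and 18 mm lower, between two thin level catch arms (6 mm rods at y = +38 and -38 mm, tops at this height) that reach forward under the tube to x = -74 mm from clip_line, tips turned up 12 mm. A tube end pulled out, and then the whole tube, can rest on them in front of the clips.
- rack (a joint): How far the rack's top part has been dragged on its magnets towards the mouth side (m); 0 at the start. The magnets hold up to 22 N towards -x of clip_line; there is a solid stop behind.
- guard (a joint): Guard angle (rad): 0 closed, lying over the tube's middle with a lip in front of the tube; grows to 2.6 folded right over to the back, where it lies level with the tube or lower. The hinge axis is parallel to clip_line's y, at x = +64, z = +3 mm from clip_line. It is balanced at about 1.1 rad: released below that it falls shut, beyond it falls open by itself, slowly.
- guard_tab (a point): Centre of the grip on the guard's upright tab: dark steel plate 10 mm thick across clip_line's y, 20 mm wide along x; when shut the tab reaches 14 mm above and 24 mm below this point down to the guard's arm, and this point is at x = -27, z = +57 mm from clip_line. Hold it by its two flat faces; it can turn between the fingers as they carry it in an arc round the hinge. z of this point is up when shut.
- cradle_seat (a point): Where the middle of the tube's axis must come to lie, 60 mm above the table; z up, y along the lying tube. The cradle is two upright plywood rests, 6 mm thick, 90 mm wide, with a half-round notch 32 mm wide in the top edge (54 mm above the table), at y = +48 and -48 mm, fixed on a board 110 by 150 by 12 mm. Between them there is room for the fingers down to the board.
- bottle: Small brown bottle, 22 mm across, 44 mm tall; bystander.
- tape_roll: Black tape roll lying flat, 64 mm across, 19 mm high; bystander.
- post_holder: Black post holder, 36 by 24 by 50 mm tall; bystander.
- mount: Black mirror mount, 36 by 46 by 52 mm tall; bystander.

How it is judged:
By the outcome, as a careful person would: the job done as asked, in the order asked, and still so for the second after the job is handed in, with the robot touching nothing.
It also fails if it takes over 72 s, if anything falls off the work surface, if the arm or the gripper's body presses on something with over 40 N, if the wrist force passes 120 N, or if a joint passes its speed limit or range.

## Working session

There is one attempt and no reset: what is moved stays moved. The work goes in short steps, Python scripts to look and compute and a shell command to move; the robot and the scene stay as the last step left them, time stands still between calls to the robot, and variables do not carry over. Pictures are saved under pics/ and viewed, at most 14 in all, crops included, and the job is handed in when it is done.

```bash
ls; mkdir -p pics; python3 - <<'E'
from workcell import get_state, eyes
import cv2
print(get_state())
for n in("scene","top","wrist"):
    print(n,eyes.camera_info(n)); cv2.imwrite(f"pics/{n}0.png",eyes.read_camera(n)[:,:,::-1])
E
```

```text
pics
{'clock': 0.0, 'joint_pos': array([ 1.15139930e+00,  3.14017515e-01,  4.49335966e-02,  1.30361221e+00,
       -2.81143327e-05,  1.43117265e+00]), 'qvel': array([-1.34631822e-03, -4.90883528e-05,  7.90088244e-04, -6.20188501e-04,
       -1.79355807e-04,  7.83429000e-05]), 'tau': array([ 2.67189507e-04, -4.80622458e+01,  2.98537159e+01,  1.93896191e-02,
       -1.16125989e-04, -1.31726233e-05]), 'tcp_pos': array([0.15859601, 0.5521554 , 0.24138058]), 'orientation': array([-2.48552239e-04,  1.39430821e-01,  9.90231359e-01, -9.16915421e-04]), 'wrist_force': array([-0.09923368,  0.53526305, -0.31726493]), 'ft_torque': array([-0.01000463, -0.01082994, -0.04352833]), 'grip_force': 0.0, 'finger_gap': 0.0854932753690068}
scene {'fovy': 53.10209388767649, 'cx': 253.9610972918334, 'cy': 188.9206600731531, 'xyz': array([0.1587678 , 0.41304243, 0.79385054]), 'orientation': array([ 0.13215618, -0.33450378,  0.87684518, -0.31903683])}
top {'fovy': 50.32140246220741, 'cx': 252.76130276884243, 'cy': 190.48802921130937, 'xyz': array([ 0.34043129, -0.0224812 ,  1.12478252]), 'orientation': array([ 0.07552656, -0.68164637,  0.72363911, -0.07746226])}
wrist {'fovy': 69.65663277986073, 'cx': 253.96221593147314, 'cy': 188.49351850971993, 'xyz': array([0.08751693, 0.57328096, 0.37275002]), 'orientation': array([0.11874661, 0.79005397, 0.59491464, 0.088264  ])}
```

View pics/scene0.png

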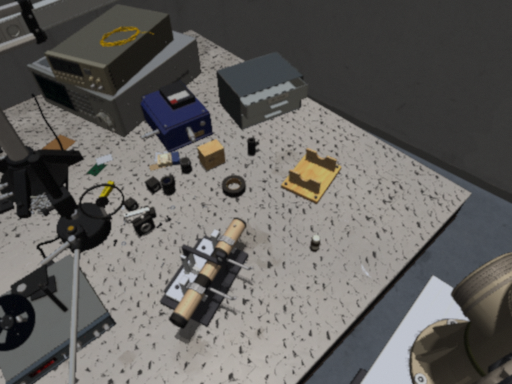

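View pics/top0.png

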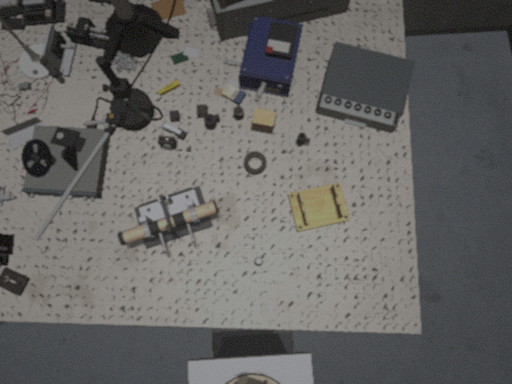

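Scene view: tube runs (180,318)–(238,228) with the guard across its middle near (205,262), and the cradle is at (312,176). Top view: tube (125,237)–(215,209), guard and arms near (168,220), cradle at (319,206). I'll enlarge both.

```bash
cat > h.py <<'E'
import numpy as np, cv2
from scipy.spatial.transform import Rotation as R
from workcell import get_state, eyes
def rot(q): return R.from_quat([q[1],q[2],q[3],q[0]]).as_matrix()
def ray(i,u,v):
    f=192/np.tan(np.radians(i["fovy"]/2)); d=rot(i["orientation"])@[(u-i["cx"])/f,(v-i["cy"])/f,1]
    return np.array(i["xyz"]),d/np.linalg.norm(d)
def plane(i,u,v,z):
    o,d=ray(i,u,v); return o+d*(z-o[2])/d[2]
def proj(i,p):
    f=192/np.tan(np.radians(i["fovy"]/2)); c=rot(i["orientation"]).T@(np.array(p)-i["xyz"])
    return np.array([i["cx"]+f*c[0]/c[2], i["cy"]+f*c[1]/c[2]])
def tri(i,a,j,b):
    o,d=ray(i,*a); p,e=ray(j,*b); s=np.linalg.lstsq(np.c_[d,-e],p-o,rcond=None)[0]
    A=o+s[0]*d;B=p+s[1]*e; return (A+B)/2,np.linalg.norm(A-B)
E
python3 - <<'E'
import cv2,numpy as np
s=cv2.imread("pics/scene0.png");t=cv2.imread("pics/top0.png")
z=lambda im,x,y,w,h:cv2.resize(im[y:y+h,x:x+w],(400,300),interpolation=cv2.INTER_CUBIC)
cv2.imwrite("pics/z.png",np.vstack([np.hstack([z(s,145,210,120,90)if 0 else z(s,140,210,160,120),z(t,110,170,120,90)]),np.hstack([z(s,270,140,80,60),z(t,280,175,80,60)])]))
E
```

```text
(no output)
```

View pics/z.png

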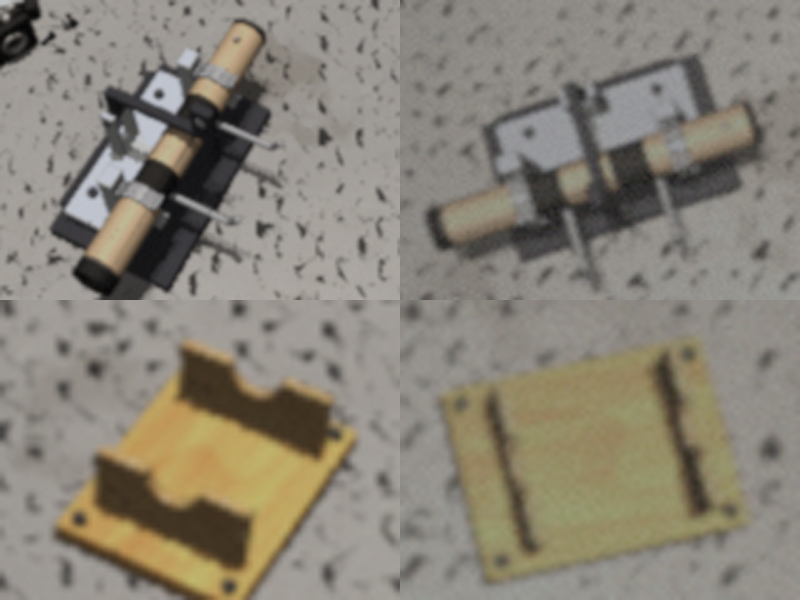

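Top-left crop: clips at scene px (227,240) and (197,286), guard tab near (218,257). Lower crops: cradle board corners at top px (289,194), (340,183), (349,219), (298,231).

```bash
python3 - <<'E'
from h import *
np.set_printoptions(precision=4,suppress=True)
T=eyes.camera_info("top");S=eyes.camera_info("scene")
a=tri(T,(121.1,238.1),S,(178.8,319.6));b=tri(T,(215.6,207.5),S,(239.2,222));print(a,b,np.linalg.norm(a[0]-b[0]))
for c in [(146.6,230),(193.4,214.1)]: print("clip top",plane(T,*c,.093))
for c,d in [((118,182),(0,0)),]: pass
C=[plane(T,*c,.012) for c in [(288.6,194.4),(340,183),(349.4,219.4),(298,231)]]
print(np.array(C),np.mean(C,0)); print([np.linalg.norm(C[i]-C[i-1]) for i in range(4)])
D=[plane(S,*c,.012) for c in [(270+57/5,140+230/5),(270+355/5,140+132/5)]];print("scene cr",D,np.mean(D,0))
y=C[0]+C[3]-C[1]-C[2];print("cradle yaw of y axis",np.degrees(np.arctan2(y[1],y[0])))
y=a[0]-b[0];print("tube y axis",np.degrees(np.arctan2(y[1],y[0])))
# small objects: bottle etc
for n,c in dict(bottle=(260,262),tape=(255,163),post=(301,140)).items(): print(n,plane(T,*c,.03))
E
```

```text
(array([0.4644, 0.3086, 0.0842]), np.float64(0.003138166084310237)) (array([0.5321, 0.0674, 0.0825]), np.float64(0.003477058467417399)) 0.2505491963170008
clip top [0.4813 0.2424 0.093 ]
clip top [0.515  0.1228 0.093 ]
[[ 0.5682 -0.1317  0.012 ]
 [ 0.5921 -0.2777  0.012 ]
 [ 0.4883 -0.2926  0.012 ]
 [ 0.465  -0.1493  0.012 ]] [ 0.5284 -0.2129  0.012 ]
[np.float64(0.10472137800520948), np.float64(0.14792398930646924), np.float64(0.10478797198281092), np.float64(0.14519474465081317)]
scene cr [array([ 0.5674, -0.1269,  0.012 ]), array([ 0.4883, -0.2925,  0.012 ])] [ 0.5278 -0.2097  0.012 ]
cradle yaw of y axis 99.26811579626496
tube y axis 105.67364365678314
bottle [ 0.3872 -0.0403  0.03  ]
tape [ 0.6592 -0.0436  0.03  ]
post [ 0.7186 -0.1771  0.03  ]
```

```bash
cat >> h.py <<'E'
def go(p,yx=None):
    "shift cm in tool axes to TCP p (world), after turning tool x to yaw yx (deg); prints turn too"
    s=get_state(); M=rot(s["orientation"]); y0=np.degrees(np.arctan2(M[1,0],M[0,0])); t=0
    if yx is not None:
        t=-((yx-y0+180)%360-180); M=M@R.from_euler("z",t,degrees=True).as_matrix()
    print("t=%.1f yaw %.1f turn %.3f rad, shift cm"%(s["clock"],y0,np.radians(t)),np.round(M.T@(np.array(p)-s["tcp_pos"])*100,2), "tilt",np.round(M[:,2],3))
A=np.radians(15.7)
def clip(x,y,z,o=(.498,.1845,.075),a=A):
    return np.array(o)+[x*np.cos(a)-y*np.sin(a),x*np.sin(a)+y*np.cos(a),z]
E
python3 -m inch '[0,0,0,-0.11,0,0,0,-0.11,0,0,0,-0.11,0,0,0,-0.11,0,0,0,-0.11]' 1
python3 -c "
from h import *
go(clip(-.027,0,.165),195.7)"
```

```text
clock: 0.57
tcp_pos: [0.1587, 0.5524, 0.2419]
orientation: [-0.0, -0.137, 0.991, -0.0]
wrist_force: [0.2, -0.4, 0.3]
finger_gap: 0.0857
grip_force: 0.0
t=0.6 yaw -164.2 turn 0.002 rad, shift cm [-20.01 -44.6    0.21] tilt [-0.    -0.001 -1.   ]
```

```bash
python3 -m inch '[-1.7,-3.7,0,0,-1.7,-3.7,0,0,-1.7,-3.7,0,0,-1.7,-3.7,0,0,-1.7,-3.7,0,0]' >/dev/null
python3 -m inch '[-1.7,-3.7,0,0,-1.7,-3.7,0,0,-1.7,-3.7,0,0,-1.7,-3.7,0,0,-1.7,-3.7,0,0]' >/dev/null
python3 -m inch '[-1.5,-3.7,0,0,-1.5,-3.7,0,0,0,-0.2,0,0,0,0,0,0,0,0,0,0]'
python3 - <<'E'
from h import *
go(clip(-.027,0,.165),195.7)
i=eyes.camera_info("wrist");print(i)
cv2.imwrite("pics/w1.png",cv2.resize(eyes.read_camera("wrist")[:,:,::-1],(768,576)))
print(proj(i,clip(-.027,0,.057)),proj(i,clip(0,0,0)),proj(i,clip(0,.062,0.018)))
E
```

```text
clock: 1.82
tcp_pos: [0.4702, 0.1761, 0.2419]
orientation: [-0.001, -0.134, 0.991, 0.0]
wrist_force: [0.3, 0.2, -0.6]
finger_gap: 0.0854
grip_force: 0.0
t=1.8 yaw -164.6 turn -0.005 rad, shift cm [-0.21  0.06  0.19] tilt [-0.001  0.    -1.   ]
{'fovy': 69.65663277986073, 'cx': 253.96221593147314, 'cy': 188.49351850971993, 'xyz': array([0.39891619, 0.15636351, 0.37325446]), 'orientation': array([0.08909696, 0.59944426, 0.7867179 , 0.11748723])}
[254.52934729 191.03074064] [254.51007324 198.58013291] [311.95639502 203.72142083]
```

View pics/w1.png

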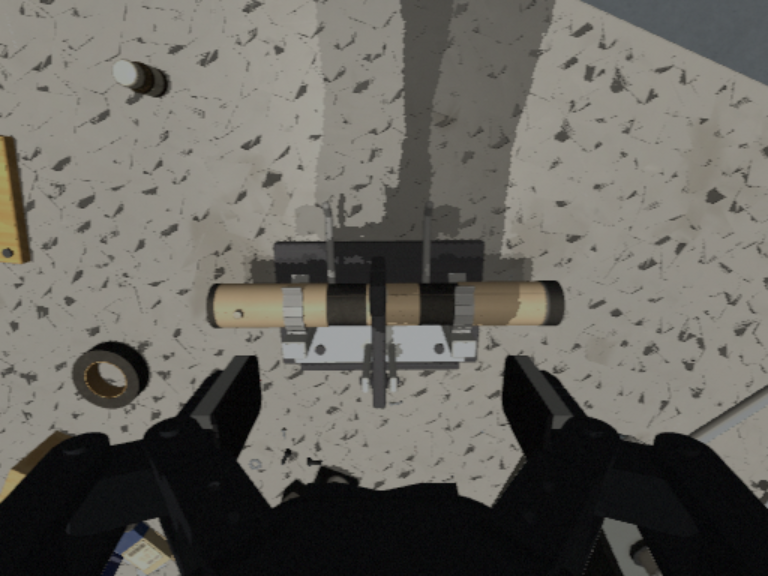

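Wrist view: tube from (208,306) to (563,303) (doubled px), clips at (293,308) and (464,308), guard arm at column 378. This gives small corrections to clip_line, so I'll compute them.

```bash
python3 - <<'E'
from h import *
np.set_printoptions(precision=4,suppress=True)
i=eyes.camera_info("wrist")
L=plane(i,214/1.5,306/1.5,.075);Rr=plane(i,560/1.5,303.5/1.5,.075)
d=Rr-L;print(L,Rr,np.linalg.norm(d),np.degrees(np.arctan2(d[1],d[0])))
u=d/np.linalg.norm(d)
c=[plane(i,293/1.5,300/1.5,.092),plane(i,464/1.5,300/1.5,.092)]
print(c,np.linalg.norm(c[0]-c[1]))
s=(c[0]+c[1])/2; m=L+u*np.dot(s-L,u); print("clip_line",m,"tube mid off",np.dot((L+Rr)/2-m,u))
g=plane(i,378/1.5,265/1.5,.146);print("tab top",g)
E
```

```text
[0.5384 0.063  0.075 ] [0.4657 0.3179 0.075 ] 0.2650588419674118 105.91127715285025
[array([0.5107, 0.1225, 0.092 ]), array([0.4778, 0.2411, 0.092 ])] 0.12309268333755168
clip_line [0.5038 0.1845 0.075 ] tube mid off 0.006238151909877978
tab top [0.4557 0.1711 0.146 ]
```

```bash
sed -i 's/15\.7)$/15.8)/; s/(.498,.1845,.075)/(.502,.1845,.075)/' h.py
python3 -c "
from h import *
go(clip(-.027,0,.053),195.8)
p=[clip(.064+.1058*np.cos(t),0,-.001+.1058*np.sin(t)) for t in np.radians(149.3-np.arange(0,96,5))]
M=rot(get_state()['orientation'])
print(np.round([M.T@(b-a)*100 for a,b in zip(p,p[1:])],2).tolist())"
```

```text
t=1.9 yaw -164.5 turn -0.005 rad, shift cm [-0.62 -0.14 11.41] tilt [-0.001  0.    -1.   ]
[[-0.5, 0.0, -0.77], [-0.57, 0.0, -0.73], [-0.63, 0.0, -0.67], [-0.69, 0.0, -0.62], [-0.74, 0.0, -0.55], [-0.78, 0.0, -0.49], [-0.82, 0.0, -0.42], [-0.86, 0.0, -0.34], [-0.88, 0.0, -0.27], [-0.9, 0.0, -0.19], [-0.92, 0.0, -0.11], [-0.92, 0.0, -0.03], [-0.92, 0.0, 0.05], [-0.91, 0.0, 0.13], [-0.9, 0.0, 0.21], [-0.88, 0.0, 0.29], [-0.85, 0.0, 0.36], [-0.81, 0.0, 0.44], [-0.77, 0.0, 0.5]]
```

```bash
python3 -m inch '[-0.2,-0.05,2.8,0,-0.2,-0.05,2.8,0,-0.2,-0.05,2.8,0,0,0,2,0,0,0,1,0]' 0
python3 -m inch '[0,0,0,0,0,0,0,0,0,0,0,0,0,0,0,0,0,0,0,0]' -1 30
python3 -c "
from h import *
cv2.imwrite('pics/w2.png',eyes.read_camera('wrist')[:,:,::-1]);go(clip(-.027,0,.053),195.8)"
```

```text
clock: 2.28
tcp_pos: [0.474, 0.1777, 0.1257]
orientation: [-0.002, -0.136, 0.991, -0.0]
wrist_force: [-1.0, 0.5, 0.3]
finger_gap: 0.0432
grip_force: 0.0
clock: 2.7
tcp_pos: [0.4775, 0.1759, 0.1297]
orientation: [0.001, -0.135, 0.991, -0.001]
wrist_force: [0.2, -5.5, 0.1]
finger_gap: 0.0093
grip_force: 33.3
t=2.8 yaw -164.5 turn -0.006 rad, shift cm [0.1  0.16 0.16] tilt [ 0.002 -0.001 -1.   ]
```

View pics/w2.png

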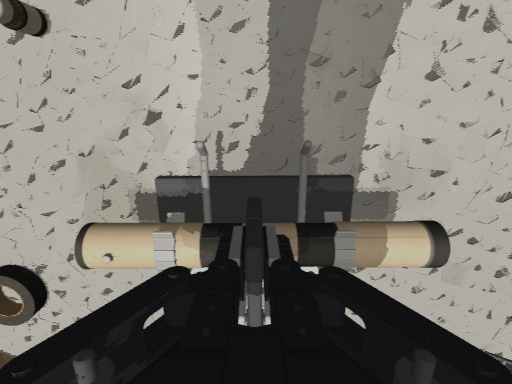

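The jaws hold the tab (gap 9.3 mm; picture shows pads closed on it at (254,270)). Next I swing it along the arc.

```bash
python3 -m inch '[0,-0.12,0,0,-0.5,0,-0.77,0,-0.57,0,-0.73,0,-0.63,0,-0.67,0,-0.69,0,-0.62,0]' 
python3 -m inch '[-0.74,0,-0.55,0,-0.78,0,-0.49,0,-0.82,0,-0.42,0,-0.86,0,-0.34,0,-0.88,0,-0.27,0]'
python3 -c "
from h import *
go(clip(-.027,0,.053),195.8); p=get_state()['tcp_pos']-clip(.064,0,-.001);print(np.hypot(p[2],np.hypot(p[0],p[1])))"
```

```text
clock: 3.17
tcp_pos: [0.5003, 0.1822, 0.1567]
orientation: [-0.0, -0.135, 0.991, 0.001]
wrist_force: [0.8, 0.7, -7.0]
finger_gap: 0.0093
grip_force: 31.0
clock: 3.58
tcp_pos: [0.5389, 0.1931, 0.1772]
orientation: [-0.001, -0.135, 0.991, 0.001]
wrist_force: [-2.0, -0.3, -3.7]
finger_gap: 0.0091
grip_force: 30.1
t=3.6 yaw -164.5 turn -0.005 rad, shift cm [6.47 0.16 4.94] tilt [-0.002  0.001 -1.   ]
0.10649770021708516
```

```bash
python3 -m inch '[-0.9,0,-0.19,0,-0.92,0,-0.11,0,-0.92,0,-0.03,0,-0.92,0,0.05,0,-0.91,0,0.13,0]' 
python3 -m inch '[-0.9,0,0.21,0,-0.88,0,0.29,0,-0.85,0,0.36,0,0,0,0,0,0,0,0,0]'
python3 -m inch '[0,0,0,0,0,0,0,0,0,0,0,0,0,0,0,0,0,0,0,0]' 0.2
python3 -m inch '[0,0,-2,0,0,0,-4,0,0,0,-4,0,0,0,0,0,0,0,0,0]'
python3 -c "
from h import *
go(clip(0,-.1,.12),105.8)"
```

```text
clock: 4.0
tcp_pos: [0.5835, 0.2057, 0.1793]
orientation: [-0.0, -0.135, 0.991, 0.001]
wrist_force: [-3.1, 2.4, 0.9]
finger_gap: 0.0093
grip_force: 30.5
clock: 4.42
tcp_pos: [0.6107, 0.2134, 0.1704]
orientation: [0.002, -0.135, 0.991, 0.001]
wrist_force: [-0.7, 5.3, 2.9]
finger_gap: 0.0095
grip_force: 31.4
clock: 4.83
tcp_pos: [0.6091, 0.2114, 0.1697]
orientation: [0.0, -0.134, 0.991, -0.0]
wrist_force: [-0.1, -0.2, 0.8]
finger_gap: 0.0515
grip_force: 0.0
clock: 5.25
tcp_pos: [0.6106, 0.2119, 0.2733]
orientation: [0.003, -0.135, 0.991, 0.0]
wrist_force: [-0.1, 0.1, -1.2]
finger_gap: 0.0514
grip_force: 0.0
t=5.2 yaw -164.5 turn 1.565 rad, shift cm [ -9.68 -11.25   7.76] tilt [ 0.007  0.001 -1.   ]
```

```bash
python3 -m inch '[0,0,0,0.12,0,0,0,0.12,0,0,0,0.12,0,0,0,0.12,0,0,0,0.12]' 0.4 >/dev/null
python3 -m inch '[0,0,0,0.12,0,0,0,0.12,0,0,0,0.12,0,0,0,0.12,0,0,0,0.12]'>/dev/null
python3 -m inch '[0,0,0,0.12,0,0,0,0.12,0,0,0,0.12,0,0,0,0.005,0,0,0,0]'
python3 - <<'E'
from h import *
go(clip(0,-.09,.12),105.8)
s=eyes.read_camera('scene')[:,:,::-1][200:335,130:310];w=eyes.read_camera('wrist')[:,:,::-1]
cv2.imwrite('pics/v3.png',np.hstack([cv2.resize(s,(400,300),interpolation=2),cv2.resize(w,(400,300))]))
E
```

```text
clock: 6.5
tcp_pos: [0.6084, 0.2115, 0.2684]
orientation: [-0.001, 0.602, 0.799, -0.001]
wrist_force: [-0.1, -0.7, -0.6]
finger_gap: 0.0597
grip_force: 0.0
t=6.5 yaw 106.0 turn 0.003 rad, shift cm [ -8.7  -10.95   7.36] tilt [-0.002 -0.    -1.   ]
```

View pics/v3.png

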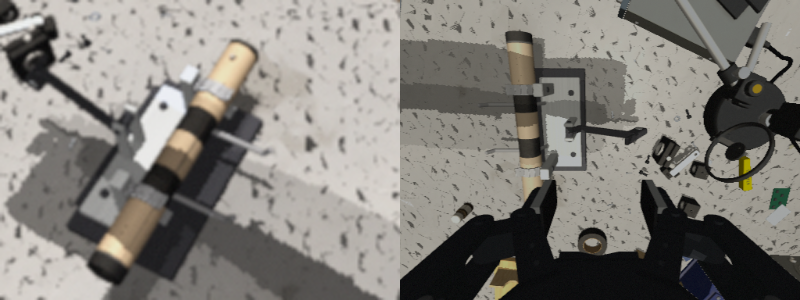

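Left: guard is folded back and lying open, tube clear. Right: same from the wrist. Now to the tube's right end.

```bash
python3 -m inch '[-2.3,-2.8,0,0,-2.3,-2.8,0,0,-2.3,-2.8,0,0,-2,-2.5,0,0,0,0,0,0]'
python3 -c "
from h import *
go(clip(0,-.093,-.008),105.8)"
```

```text
clock: 7.02
tcp_pos: [0.5246, 0.0931, 0.2698]
orientation: [-0.001, 0.604, 0.797, -0.001]
wrist_force: [0.1, -0.2, -0.5]
finger_gap: 0.0601
grip_force: 0.0
t=7.0 yaw 105.7 turn -0.001 rad, shift cm [ 0.13  0.37 20.28] tilt [-0.003 -0.002 -1.   ]
```

```bash
python3 -m inch '[0,0.1,3.6,0,0.03,0.1,3.6,0,0,0.1,3.6,0,0,0,3,0,0,0,0,0]'
python3 - <<'E'
from h import *
i=eyes.camera_info("wrist");print(i)
w=eyes.read_camera('wrist')[:,:,::-1]
cv2.imwrite('pics/w4.png',w)
go(clip(0,-.093,-.008),105.8)
print(proj(i,clip(0,-.06,0)),proj(i,clip(0,.06,0)))
E
```

```text
clock: 7.43
tcp_pos: [0.5267, 0.0975, 0.1257]
orientation: [-0.004, 0.602, 0.798, -0.003]
wrist_force: [-0.9, 0.1, -0.3]
finger_gap: 0.0599
grip_force: 0.0
{'fovy': 69.65663277986073, 'cx': 253.96221593147314, 'cy': 188.49351850971993, 'xyz': array([0.5082875 , 0.16964084, 0.25710362]), 'orientation': array([0.14620652, 0.97954525, 0.13743672, 0.01502992])}
t=7.5 yaw 105.9 turn 0.002 rad, shift cm [-0.23 -0.12  6.19] tilt [-0.007 -0.    -1.   ]
[253.79881979 172.51516872] [254.0738645  -39.37859562]
```

View pics/w4.png

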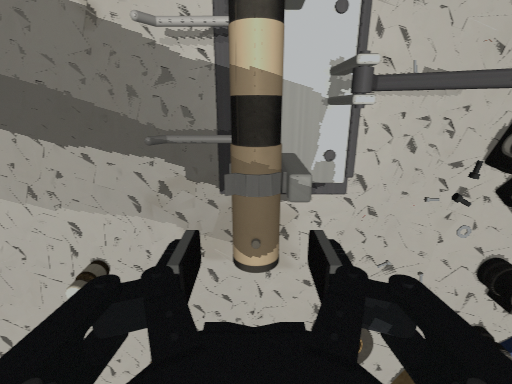

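Tube axis at column 256.5 between the fingers, its end at row 268, with the right clip at row 183: well aligned. Descend and grip.

```bash
sed -i 's/(.502,.1845,.075)/(.5035,.184,.075)/' h.py
python3 -m inch '[-0.1,0.05,2.5,0,-0.1,0,2.4,0,0,0,1,0,0,0,0,0,0,0,0,0]'
python3 -m inch '[0,0,0,0,0,0,0,0,0,0,0,0,0,0,0,0,0,0,0,0]' -1 45
python3 -c "
from h import *
go(clip(0,-.093,-.008),105.8)"
```

```text
clock: 7.9
tcp_pos: [0.5329, 0.0959, 0.0742]
orientation: [0.0, 0.603, 0.798, 0.0]
wrist_force: [0.4, 0.0, 0.7]
finger_gap: 0.0598
grip_force: 0.0
clock: 8.32
tcp_pos: [0.5281, 0.0942, 0.0738]
orientation: [-0.002, 0.603, 0.797, -0.003]
wrist_force: [-11.6, -6.4, 9.5]
finger_gap: 0.0322
grip_force: 43.7
t=8.3 yaw 105.8 turn -0.000 rad, shift cm [0.01 0.08 0.68] tilt [-0.007 -0.004 -1.   ]
```

Gripped 7 mm high; I'll open, go lower and regrip.

```bash
python3 -m inch '[0,-0.3,0,0,0,0,0,0,0,0,0.4,0,0,0,0.4,0,0,0,0,0]' 0.2
python3 -m inch '[0,0,0,0,0,0,0,0,0,0,0,0,0,0,0,0,0,0,0,0]' -1 45
python3 -c "
from h import *
go(clip(0,-.093,-.008),105.8)"
```

```text
clock: 8.73
tcp_pos: [0.5293, 0.095, 0.0642]
orientation: [-0.0, 0.603, 0.798, 0.0]
wrist_force: [0.5, -0.3, -0.1]
finger_gap: 0.0515
grip_force: 0.0
clock: 9.15
tcp_pos: [0.5284, 0.0947, 0.0647]
orientation: [-0.0, 0.603, 0.798, -0.001]
wrist_force: [-4.4, -1.1, 3.3]
finger_gap: 0.0329
grip_force: 44.4
t=9.2 yaw 105.8 turn 0.000 rad, shift cm [-0.03  0.04 -0.23] tilt [-0.001 -0.    -1.   ]
```

```bash
python3 -m inch '[0,-0.3,0,0.02,0,-0.3,0,0.02,0,-0.3,0,0.02,0,-0.3,0,0.02,0,-0.3,0,0.02]'
python3 -m inch '[0,-0.3,0,0.02,0,-0.3,0,0.02,0,-0.3,0,0.02,0,-0.3,0,0.02,0,-0.3,0,0.02]'
python3 -m inch '[0,-0.3,0,0.02,0,-0.3,0,0.02,0,-0.3,0,0.015,0,0,0,0,0,0,0,0]'
python3 -c "
from h import *
go(clip(0,-.093,-.008),105.8)"
```

```text
clock: 9.57
tcp_pos: [0.5163, 0.0925, 0.0652]
orientation: [0.001, 0.642, 0.767, 0.002]
wrist_force: [2.8, 3.9, -2.1]
finger_gap: 0.0324
grip_force: 45.5
clock: 9.98
tcp_pos: [0.498, 0.0899, 0.0643]
orientation: [-0.001, 0.681, 0.733, -0.0]
wrist_force: [-1.8, 5.4, -0.9]
finger_gap: 0.0324
grip_force: 44.7
clock: 10.4
tcp_pos: [0.4892, 0.0894, 0.0643]
orientation: [-0.001, 0.7, 0.714, -0.0]
wrist_force: [-1.1, 5.1, -0.6]
finger_gap: 0.0326
grip_force: 44.8
t=10.4 yaw 91.1 turn -0.256 rad, shift cm [-0.58  3.95 -0.28] tilt [-0.002  0.001 -1.   ]
```

Right end is free (about 32 mm out at the clip). Release it onto the catch arm and move to the left end.

```bash
python3 -m inch '[0,0,0,0,0,0,0,0,0,0,0,0,0,0,0,0,0,0,0,0]' 0.4
python3 -m inch '[0,0,-2,0,0,0,-3,0,0,0,-3,0,0,0,0,0,0,0,0,0]'
python3 -c "
from h import *
go(clip(.009,.098,.065),91.1)"
```

```text
clock: 10.82
tcp_pos: [0.4909, 0.0885, 0.0649]
orientation: [0.0, 0.7, 0.714, -0.0]
wrist_force: [-0.2, -0.1, -0.3]
finger_gap: 0.0599
grip_force: 0.0
clock: 11.23
tcp_pos: [0.4925, 0.0887, 0.1467]
orientation: [0.002, 0.7, 0.714, 0.002]
wrist_force: [-0.1, -0.5, 0.2]
finger_gap: 0.0597
grip_force: 0.0
t=11.2 yaw 91.2 turn 0.001 rad, shift cm [19.21 -0.33  0.67] tilt [ 0.005 -0.    -1.   ]
```

```bash
python3 -m inch '[3.9,0,0,0,3.9,0,0,0,3.9,0,0,0,3.9,-0.1,0,0,3.6,-0.2,0,0]'
python3 -m inch '[0,0,0,0,0,0,0,0,0,0,0,0,0,0,0,0,0,0,0,0]'
python3 - <<'E'
from h import *
i=eyes.camera_info("wrist")
w=eyes.read_camera('wrist')[:,:,::-1]; t=eyes.read_camera('top')[:,:,::-1]
cv2.imwrite('pics/w5.png',np.hstack([cv2.resize(w,(400,300)),cv2.resize(t[170:260,110:230],(400,300),interpolation=2)]))
go(clip(.0095,.098,-.008),91.1)
print(proj(i,clip(.0095,.098,0)),proj(i,clip(0,.062,0)))
E
```

```text
clock: 11.65
tcp_pos: [0.4828, 0.2823, 0.1433]
orientation: [-0.0, 0.7, 0.714, -0.001]
wrist_force: [1.3, -1.0, -0.1]
finger_gap: 0.0595
grip_force: 0.0
clock: 12.07
tcp_pos: [0.4837, 0.2793, 0.1444]
orientation: [-0.0, 0.7, 0.714, -0.0]
wrist_force: [0.4, 0.1, 0.1]
finger_gap: 0.06
grip_force: 0.0
t=12.2 yaw 91.1 turn -0.000 rad, shift cm [0.13 0.2  7.78] tilt [-0. -0. -1.]
[256.18191766 203.20802341] [256.03674521 246.27485202]
```

View pics/w5.png

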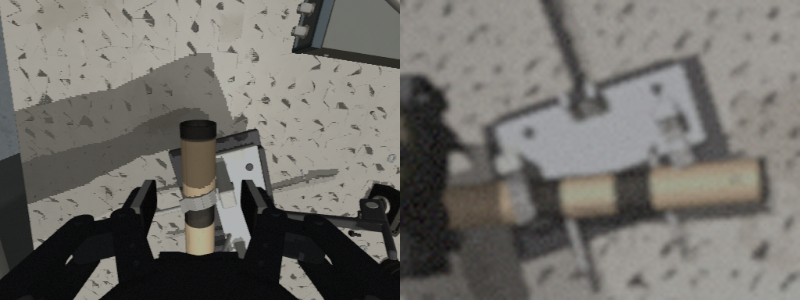

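Left panel: tube axis vertical at column ≈199, clear end rows 122–190, between the fingers. Right panel: right end out of its clip, resting forward on the catch arm. Descend and grip the left end.

```bash
python3 -m inch '[0.1,0.1,3,0,0,0,2.6,0,0,0,1.7,0,0,0,0.6,0,0,0,0,0]' 0.4
python3 -m inch '[0,0,0,0,0,0,0,0,0,0,0,0,0,0,0,0,0,0,0,0]' -1 50
python3 -c "
from h import *
go(clip(.0095,.098,-.008),91.1)"
```

```text
clock: 12.58
tcp_pos: [0.4836, 0.2806, 0.0643]
orientation: [-0.001, 0.7, 0.714, -0.002]
wrist_force: [0.1, -0.1, 0.2]
finger_gap: 0.06
grip_force: 0.0
clock: 13.0
tcp_pos: [0.4838, 0.2824, 0.0669]
orientation: [-0.001, 0.699, 0.715, 0.0]
wrist_force: [-4.1, 1.6, 2.0]
finger_gap: 0.0322
grip_force: 49.5
t=13.0 yaw 91.2 turn 0.003 rad, shift cm [-0.15  0.21 -0.01] tilt [-0.001  0.001 -1.   ]
```

```bash
python3 -m inch '[0,-0.25,0,0,0,-0.3,0,-0.01,0,-0.3,0,-0.01,0,-0.3,0,-0.01,0,-0.3,0,-0.01]' -1 80
python3 -c "
from h import *
go(clip(.0095,.098,-.008),105.8)"
```

```text
clock: 13.42
tcp_pos: [0.4774, 0.2829, 0.0688]
orientation: [0.004, 0.685, 0.729, 0.006]
wrist_force: [13.6, 1.3, -3.9]
finger_gap: 0.0316
grip_force: 79.7
t=13.4 yaw 93.6 turn -0.214 rad, shift cm [-0.43  0.76  0.19] tilt [ 0.015  0.003 -1.   ]
```

```bash
python3 -m inch '[0,-0.2,0,-0.01,0,-0.2,0,-0.015,0,-0.2,0,-0.015,0,-0.2,0,-0.015,0,-0.2,0,-0.015]'
python3 -c "
from h import *
go(clip(.0095,.098,-.008),105.8)"
```

```text
clock: 13.83
tcp_pos: [0.4654, 0.2818, 0.0682]
orientation: [0.003, 0.659, 0.752, 0.005]
wrist_force: [6.9, 1.4, -1.5]
finger_gap: 0.0313
grip_force: 79.7
t=13.8 yaw 97.6 turn -0.144 rad, shift cm [-0.64  1.96  0.14] tilt [ 0.01   0.003 -1.   ]
```

```bash
python3 -m inch '[0,-0.3,0,-0.015,0,-0.3,0,-0.02,0,-0.3,0,-0.02,0,-0.3,0,-0.02,0,-0.3,0,-0.02]'
python3 -m inch '[0,-0.3,0,-0.02,0,-0.3,0,-0.02,0,-0.3,0,-0.01,0,-0.2,0,0,0,0,0,0]'
python3 -c "
from h import *
go(clip(-.038,.098,-.008),105.8)"
```

```text
clock: 14.25
tcp_pos: [0.4456, 0.2779, 0.0661]
orientation: [0.0, 0.622, 0.783, 0.0]
wrist_force: [2.7, 0.6, 0.3]
finger_gap: 0.0316
grip_force: 80.0
clock: 14.67
tcp_pos: [0.4342, 0.2751, 0.0659]
orientation: [-0.0, 0.603, 0.798, -0.0]
wrist_force: [0.7, 1.0, 2.2]
finger_gap: 0.0319
grip_force: 80.1
t=14.7 yaw 105.8 turn 0.000 rad, shift cm [-0.85  0.39 -0.11] tilt [-0.001  0.    -1.   ]
```

```bash
python3 -m inch '[0,0,0,0,0,0,0,0,0,0,0,0,0,0,0,0,0,0,0,0]' 0.4 50
python3 -m inch '[0,0,-2,0,0,0,-3,0,0,0,-3,0,-2,0,-3,0,-2,0,0,0]'
python3 -m inch '[-3,0,0,0,-3,0,0,0,0,0,0,0,0,0,0,0,0,0,0,0]'
python3 - <<'E'
from h import *
np.set_printoptions(precision=4,suppress=True)
i=eyes.camera_info("wrist"); st=get_state()
w=eyes.read_camera('wrist')[:,:,::-1]; t=eyes.read_camera('top')[:,:,::-1]
cv2.imwrite('pics/w6.png',np.hstack([cv2.resize(w,(400,300)),cv2.resize(t[170:260,110:230],(400,300),interpolation=2)]))
go(clip(-.04,0,-.008),105.8)
print(proj(i,clip(-.04,0,0)),proj(i,clip(-.04,.125,0)),i)
E
```

```text
clock: 15.08
tcp_pos: [0.4345, 0.2751, 0.0655]
orientation: [-0.0, 0.603, 0.798, -0.0]
wrist_force: [-0.2, -0.5, 0.2]
finger_gap: 0.06
grip_force: 0.0
clock: 15.5
tcp_pos: [0.4486, 0.238, 0.1817]
orientation: [0.003, 0.602, 0.798, 0.004]
wrist_force: [1.9, 0.2, 0.8]
finger_gap: 0.0599
grip_force: 0.0
clock: 15.92
tcp_pos: [0.4619, 0.179, 0.1757]
orientation: [-0.0, 0.603, 0.797, 0.0]
wrist_force: [-0.5, -0.4, 0.0]
finger_gap: 0.06
grip_force: 0.0
t=16.0 yaw 105.9 turn 0.001 rad, shift cm [-0.73  0.14 10.86] tilt [-0.  0. -1.]
[254.9178 199.544 ] [254.9283  43.6476] {'fovy': 69.65663277986073, 'cx': 253.96221593147314, 'cy': 188.49351850971993, 'xyz': array([0.4423, 0.2512, 0.3069]), 'orientation': array([0.1466, 0.9797, 0.1355, 0.0199])}
```

View pics/w6.png

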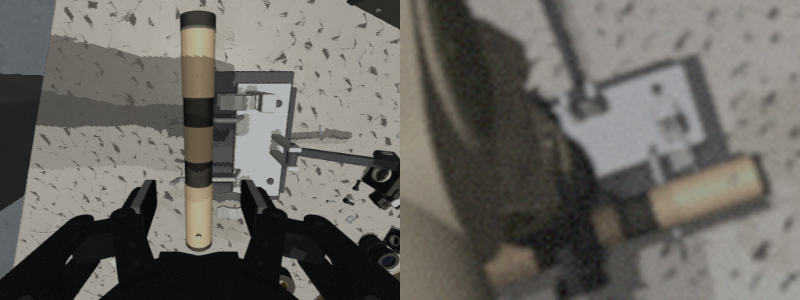

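Left: the tube lies whole on the catch arms, ends at (198,12) and (199,247), bands at rows 97–127 and 162–187; guard still open. I'll compute its middle.

```bash
python3 - <<'E'
from h import *
np.set_printoptions(precision=4,suppress=True)
i=eyes.camera_info("wrist"); k=1.28
P=lambda u,v,z:plane(i,u*k,v*k,z)
a,b=P(198,12,.088),P(199,247,.088)
print(a,b,np.linalg.norm(a-b),(a+b)/2)
c=[P(198,v,.091) for v in(97,127,162,187)];print(np.array(c),np.mean(c,0),np.linalg.norm(c[0]-c[3]))
m=(a+b)/2; m[2]=.066; d=a-b; print(np.degrees(np.arctan2(d[1],d[0]))); go(m,105.8); go(np.r_[np.mean(c,0)[:2],.066],105.8)
E
```

```text
[0.4254 0.3084 0.088 ] [0.4961 0.0633 0.088 ] 0.2550501200293119 [0.4607 0.1858 0.088 ]
[[0.4455 0.2375 0.091 ]
 [0.4536 0.2088 0.091 ]
 [0.464  0.1722 0.091 ]
 [0.472  0.1436 0.091 ]] [0.4588 0.1905 0.091 ] 0.0975136870332739
106.0907119497544
t=16.0 yaw 105.9 turn 0.001 rad, shift cm [ 0.62  0.08 10.96] tilt [-0.  0. -1.]
t=16.0 yaw 105.9 turn 0.001 rad, shift cm [ 1.12  0.02 10.96] tilt [-0.  0. -1.]
```

```bash
python3 -m inch '[0.3,0.06,3.3,0,0.3,0,3.3,0,0.05,0,2.8,0,0,0,1.2,0,0,0,0.4,0]'
python3 -m inch '[0,0,0,0,0,0,0,0,0,0,0,0,0,0,0,0,0,0,0,0]' -1 50
python3 -m inch '[0,0,-1,0,0,0,-1.5,0,0,0,-2.5,0,0,0,-3,0,0,0,-3,0]'
python3 -m inch '[0,0,-2,0,0,0,0,0,0,0,0,0,0,0,0,0,0,0,0,0]'
python3 -c "
from h import *
go([.528,-.212,.17],99.3)"
```

```text
clock: 16.43
tcp_pos: [0.4582, 0.186, 0.063]
orientation: [-0.002, 0.602, 0.798, -0.002]
wrist_force: [-0.6, -0.1, 0.3]
finger_gap: 0.0596
grip_force: 0.0
clock: 16.85
tcp_pos: [0.4617, 0.1859, 0.0669]
orientation: [0.0, 0.603, 0.798, 0.001]
wrist_force: [-0.2, 1.8, -0.3]
finger_gap: 0.0322
grip_force: 49.9
clock: 17.27
tcp_pos: [0.4599, 0.1849, 0.1771]
orientation: [-0.0, 0.603, 0.798, -0.001]
wrist_force: [0.6, 0.1, -3.1]
finger_gap: 0.0321
grip_force: 50.2
clock: 17.68
tcp_pos: [0.4596, 0.185, 0.194]
orientation: [-0.001, 0.603, 0.798, -0.001]
wrist_force: [-0.1, -0.7, -2.8]
finger_gap: 0.0324
grip_force: 50.5
t=17.7 yaw 105.8 turn 0.114 rad, shift cm [-40.28   0.35   2.41] tilt [-0.003 -0.001 -1.   ]
```

```bash
python3 -m inch '[0,0,0,0.057,0,0,0,0.057,-2,0,0,0,-3,0,0,0,-3.5,0,0,0]'
python3 -m inch '[-3.5,0,0,0,-3.5,0,0,0,-3.5,0,0,0,-3.5,0,0,0,-3.5,0,0,0]' >/dev/null
python3 -m inch '[-3.5,0,0,0,-3.5,0,0,0,-3.5,0,0,0,-2.5,0,0,0,-1.2,0,0,0]'
python3 -m inch '[0,0,0,0,0,0,0,0,0,0,0,0,0,0,0,0,0,0,0,0]'
python3 - <<'E'
from h import *
i=eyes.camera_info("wrist")
w=eyes.read_camera('wrist')[:,:,::-1]; s=eyes.read_camera('scene')[:,:,::-1]
cv2.imwrite('pics/w7.png',np.hstack([cv2.resize(w,(460,345)),cv2.resize(s[130:220,250:340],(340,345),interpolation=2)]))
go([.528,-.212,.17],99.3)
print({k:i[k] for k in("xyz","orientation")})
E
```

```text
clock: 18.1
tcp_pos: [0.4733, 0.1016, 0.194]
orientation: [-0.001, 0.646, 0.763, -0.001]
wrist_force: [0.3, 0.4, -4.1]
finger_gap: 0.0322
grip_force: 50.3
clock: 18.93
tcp_pos: [0.5253, -0.2145, 0.1936]
orientation: [-0.001, 0.649, 0.761, -0.001]
wrist_force: [1.0, 0.3, -5.1]
finger_gap: 0.0319
grip_force: 50.3
clock: 19.35
tcp_pos: [0.5255, -0.2099, 0.1957]
orientation: [-0.0, 0.647, 0.763, 0.0]
wrist_force: [0.2, -0.5, -4.5]
finger_gap: 0.032
grip_force: 50.3
t=19.4 yaw 99.4 turn 0.001 rad, shift cm [-0.2   0.2   2.59] tilt [ 0.  0. -1.]
{'xyz': array([ 0.51410258, -0.13600279,  0.32699426]), 'orientation': array([0.14751606, 0.98569042, 0.08072397, 0.01170674])}
```

View pics/w7.png

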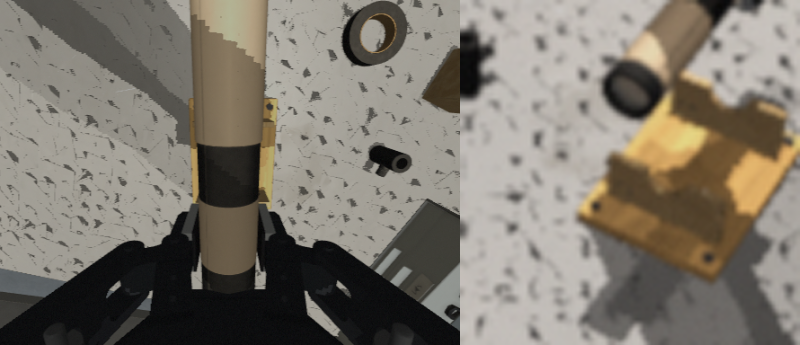

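Wrist view: the board shows either side of the tube, +y edge corners at (190,98) and (278,97), sides down to (193,203) and (271,203). Compute the cradle centre line.

```bash
python3 - <<'E'
from h import *
np.set_printoptions(precision=4,suppress=True)
i=eyes.camera_info("wrist");k=512/460
w=cv2.imread("pics/w7.png")[:345,:460]; h=cv2.cvtColor(w,cv2.COLOR_BGR2HSV)
m=(h[...,1]>110)&(h[...,0]>10)&(h[...,0]<30); m[:90]=0;m[208:]=0;m[:,300:]=0
for r in(105,112,120,128,180,190,198):
    x=np.where(m[r])[0]; x=x[(x>170)&(x<290)]
    if len(x): 
        a,b=plane(i,x[0]*k,r*k,.012),plane(i,x[-1]*k,r*k,.012); print(r,x[0],x[-1],a[:2],b[:2],((a+b)/2)[:2],np.linalg.norm(a-b))
y=plane(i,234*k,97.5*k,.012);print("edge mid",y)
# tube in hand: end caps
T=eyes.camera_info("top"); t=eyes.read_camera("top"); cv2.imwrite("pics/t8.png",t[:,:,::-1])
E
```

```text
105 189 266 [ 0.4688 -0.1577] [ 0.5624 -0.1423] [ 0.5156 -0.15  ] 0.09484351049332056
112 190 272 [ 0.471  -0.1659] [ 0.5715 -0.1494] [ 0.5212 -0.1577] 0.10181802022738104
120 190 271 [ 0.4722 -0.1757] [ 0.5723 -0.1592] [ 0.5222 -0.1674] 0.1015144020392278
128 190 274 [ 0.4733 -0.1856] [ 0.5782 -0.1683] [ 0.5258 -0.1769] 0.1062648710716492
180 193 263 [ 0.4855 -0.2542] [ 0.5786 -0.2389] [ 0.5321 -0.2466] 0.09432655319159505
190 193 264 [ 0.4873 -0.2686] [ 0.5829 -0.2529] [ 0.5351 -0.2607] 0.09688837074388477
198 193 267 [ 0.4887 -0.2804] [ 0.5894 -0.2638] [ 0.5391 -0.2721] 0.10201783805365207
edge mid [ 0.522 -0.14   0.012]
```

```bash
python3 - <<'E'
from h import *
np.set_printoptions(precision=4,suppress=True)
L=[];G=[]
for k in range(16):
    eyes.read_camera("wrist"); s=get_state(); L.append(s["ft_torque"]);G.append(s["wrist_force"])
L=np.array(L);G=np.array(G);print(L.mean(0),L.std(0)/4,G.mean(0),G.std(0)/4)
M=rot(s["orientation"]);print("tool-frame torque",M.T@L.mean(0), s["tcp_pos"])
t=cv2.imread("pics/t8.png")[150:250,250:390]
w=cv2.imread("pics/w1.png")[250:350,190:590]
cv2.imwrite("pics/t8z.png",np.vstack([cv2.resize(t,(700,400),interpolation=2)[:, :],cv2.resize(w,(700,175))]))
E
```

```text
[ 0.0298 -0.0029 -0.0009] [0.0087 0.0065 0.0078] [ 0.2252  0.0634 -3.4087] [0.1451 0.1132 0.089 ]
tool-frame torque [-0.0076  0.029   0.0009] [ 0.5257 -0.2114  0.1958]
```

View pics/t8z.png

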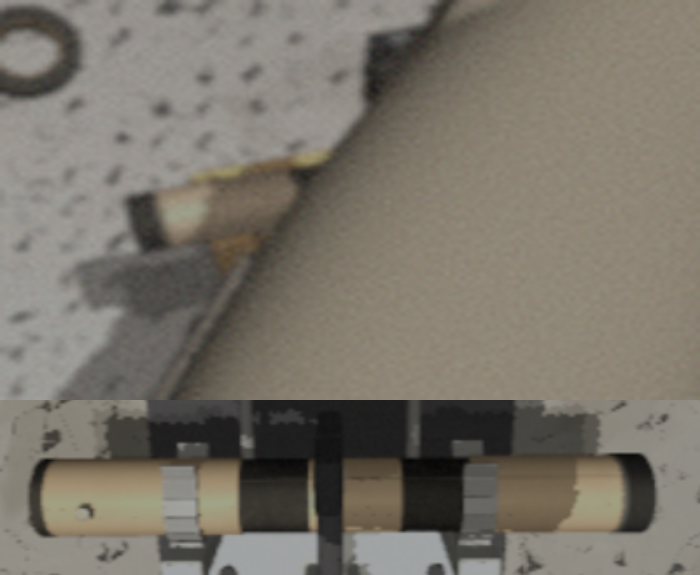

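```bash
python3 - <<'E'
from h import *
np.set_printoptions(precision=4,suppress=True)
L=[];G=[]
for k in range(70):
    eyes.read_camera("wrist"); s=get_state(); L.append(s["ft_torque"]);G.append(s["wrist_force"])
L=np.array(L);G=np.array(G);print(L.mean(0),L.std(0)/70**.5,G.mean(0),G.std(0)/70**.5,s["clock"])
print(np.corrcoef(L[1:,0],L[:-1,0])[0,1])
go([.532,-.2125,.17],99.1)
E
```

```text
[0.0293 0.0073 0.0061] [0.0034 0.0042 0.0037] [-0.0464 -0.0185 -3.8324] [0.0552 0.0621 0.054 ] 23.8
0.028041991282243613
t=23.8 yaw 99.3 turn 0.003 rad, shift cm [-0.21  0.6   2.57] tilt [ 0.  0. -1.]
```

Torque puts the centre of mass about 7 mm to the −y side of the grip (matching the longer black cap on the +y end), so I offset the placing by 7 mm.

```bash
python3 -m inch '[0.25,0.3,2,0.003,0.25,0.3,2.5,0,0,0,2.5,0,0,0,2.5,0,0,0,2,0]'
python3 -m inch '[0,0,0.8,0,0,0,0.4,0,0,0,0,0,0,0,0,0,0,0,0,0]'
python3 - <<'E'
from h import *
w=eyes.read_camera('wrist')[:,:,::-1]; s=eyes.read_camera('scene')[:,:,::-1]
cv2.imwrite('pics/w9.png',np.hstack([cv2.resize(w,(400,300)),cv2.resize(s[130:220,250:370],(400,300),interpolation=2)]))
go([.5309,-.2056,.053],99.1)
E
```

```text
clock: 24.22
tcp_pos: [0.5303, -0.205, 0.079]
orientation: [-0.001, 0.649, 0.761, -0.0]
wrist_force: [-0.1, -0.5, -3.5]
finger_gap: 0.0317
grip_force: 50.4
clock: 24.63
tcp_pos: [0.532, -0.2061, 0.0704]
orientation: [0.001, 0.649, 0.761, 0.0]
wrist_force: [0.2, 0.2, -4.2]
finger_gap: 0.032
grip_force: 50.3
t=24.7 yaw 99.1 turn 0.000 rad, shift cm [ 0.05 -0.09  1.72] tilt [ 0.002 -0.001 -1.   ]
```

View pics/w9.png

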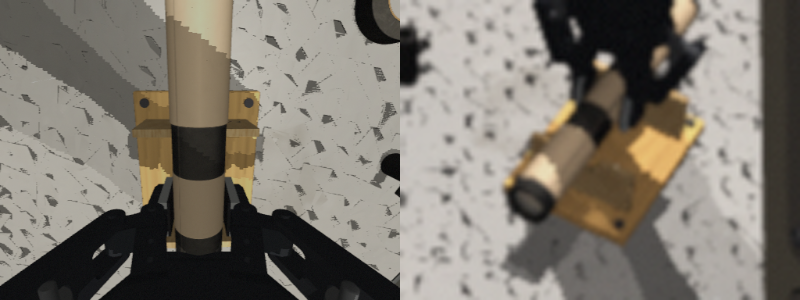

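Wrist view: board +y edge at row 91 (columns 135–259), left rest's top at rows ~119–130 (columns 133–257), tube axis column 198. Check the cradle's place from these.

```bash
python3 - <<'E'
from h import *
np.set_printoptions(precision=4,suppress=True)
i=eyes.camera_info("wrist");k=1.28;u=np.array([np.cos(np.radians(99.1)),np.sin(np.radians(99.1)),0])
c=(plane(i,135*k,91*k,.012)+plane(i,259*k,90*k,.012))/2;print(c-.075*u, np.linalg.norm(plane(i,135*k,91*k,.012)-plane(i,259*k,90*k,.012)))
w=cv2.imread("pics/w9.png")[:300,:400]
print([ (r,w[r,145:162].mean(0).astype(int).tolist()) for r in range(84,146,2)])
for r in (119,124,130): print(r,plane(i,134*k,r*k,.054),plane(i,257*k,r*k,.054),(plane(i,134*k,r*k,.054)+plane(i,257*k,r*k,.054))/2)
E
```

```text
[ 0.5326 -0.2138  0.012 ] 0.10539436076994248
[(84, [109, 116, 119]), (86, [112, 120, 123]), (88, [113, 121, 124]), (90, [80, 94, 103]), (92, [65, 109, 136]), (94, [72, 120, 149]), (96, [72, 120, 149]), (98, [67, 111, 137]), (100, [63, 100, 123]), (102, [61, 96, 117]), (104, [57, 89, 109]), (106, [55, 88, 109]), (108, [56, 95, 119]), (110, [56, 95, 119]), (112, [57, 95, 120]), (114, [56, 95, 120]), (116, [56, 95, 119]), (118, [54, 92, 115]), (120, [42, 64, 78]), (122, [43, 64, 78]), (124, [41, 62, 76]), (126, [41, 63, 77]), (128, [44, 66, 79]), (130, [62, 92, 110]), (132, [61, 91, 109]), (134, [62, 92, 110]), (136, [62, 92, 109]), (138, [55, 93, 117]), (140, [56, 94, 118]), (142, [55, 94, 118]), (144, [55, 94, 118])]
119 [ 0.4809 -0.1635  0.054 ] [ 0.5643 -0.1502  0.054 ] [ 0.5226 -0.1568  0.054 ]
124 [ 0.4811 -0.167   0.054 ] [ 0.5652 -0.1536  0.054 ] [ 0.5231 -0.1603  0.054 ]
130 [ 0.4814 -0.1712  0.054 ] [ 0.5662 -0.1577  0.054 ] [ 0.5238 -0.1645  0.054 ]
```

```bash
python3 -m inch '[-0.1,-0.1,0.4,0,0,0,0.3,0,0,0,0.2,0,0,0,0.15,0,0,0,0.1,0]'
python3 -m inch '[0,0,0.1,0,0,0,0.1,0,0,0,0.1,0,0,0,0.1,0,0,0,0,0]'
```

```text
clock: 25.15
tcp_pos: [0.5298, -0.2065, 0.0568]
orientation: [-0.0, 0.649, 0.761, -0.0]
wrist_force: [-0.6, -0.0, -4.2]
finger_gap: 0.0321
grip_force: 50.3
clock: 25.57
tcp_pos: [0.5303, -0.2067, 0.0533]
orientation: [0.0, 0.649, 0.761, 0.0]
wrist_force: [0.9, 0.0, -3.9]
finger_gap: 0.0319
grip_force: 50.3
```

```bash
python3 -m inch '[0,0,0.05,0,0,0,0.05,0,0,0,0.05,0,0,0,0.05,0,0,0,0,0]'
python3 -m inch '[0,0,0,0,0,0,0,0,0,0,0,0,0,0,0,0,0,0,0,0]'
```

```text
clock: 25.98
tcp_pos: [0.5304, -0.2068, 0.0522]
orientation: [0.001, 0.649, 0.761, 0.0]
wrist_force: [-1.3, -0.0, 4.8]
finger_gap: 0.0323
grip_force: 51.2
clock: 26.4
tcp_pos: [0.5304, -0.2068, 0.0521]
orientation: [0.001, 0.649, 0.761, 0.0]
wrist_force: [-1.7, 1.3, 6.5]
finger_gap: 0.0321
grip_force: 51.2
```

Seated (contact at TCP z 0.052). Release.

```bash
python3 -m inch '[0,0,-0.08,0,0,0,-0.08,0,0,0,0,0,0,0,0,0,0,0,0,0]'
python3 -m inch '[0,0,0,0,0,0,0,0,0,0,0,0,0,0,0,0,0,0,0,0]' 0.2
python3 -m inch '[0,0,-1,0,0,0,-2.5,0,0,0,-3,0,0,0,-3,0,0,0,-3,0]'
python3 -m inch '[0,0,-2,0,-3,0,0,0,-3,0,0,0,0,0,0,0,0,0,0,0]'
python3 - <<'E'
from h import *
np.set_printoptions(precision=4,suppress=True)
L=[]
for k in range(40): eyes.read_camera("wrist"); L.append(get_state()["ft_torque"])
print("baseline torque",np.mean(L,0),np.std(L,0)/40**.5)
i=eyes.camera_info("wrist");w=eyes.read_camera('wrist')[:,:,::-1];s=eyes.read_camera('scene')[:,:,::-1]
cv2.imwrite('pics/w10.png',np.hstack([cv2.resize(w,(460,345)),cv2.resize(s[130:340,130:340],(340,345),interpolation=2)]))
print(proj(i,[.532,-.214,.06]),get_state()["clock"])
E
```

```text
clock: 26.82
tcp_pos: [0.5303, -0.2067, 0.0527]
orientation: [0.0, 0.649, 0.761, 0.0]
wrist_force: [2.2, -0.4, -3.5]
finger_gap: 0.0322
grip_force: 50.4
clock: 27.23
tcp_pos: [0.5299, -0.2066, 0.053]
orientation: [-0.0, 0.649, 0.761, -0.0]
wrist_force: [-0.5, -0.9, -0.0]
finger_gap: 0.0512
grip_force: 0.0
clock: 27.65
tcp_pos: [0.5297, -0.2064, 0.18]
orientation: [0.0, 0.649, 0.761, 0.0]
wrist_force: [-0.5, -1.2, 0.1]
finger_gap: 0.051
grip_force: 0.0
clock: 28.07
tcp_pos: [0.5395, -0.2672, 0.1984]
orientation: [0.0, 0.65, 0.76, 0.0]
wrist_force: [-0.4, -1.2, 0.2]
finger_gap: 0.0511
grip_force: 0.0
baseline torque [-0.001   0.0075 -0.0124] [0.0047 0.0053 0.0048]
[254.1563 128.4827] 30.1667
```

View pics/w10.png

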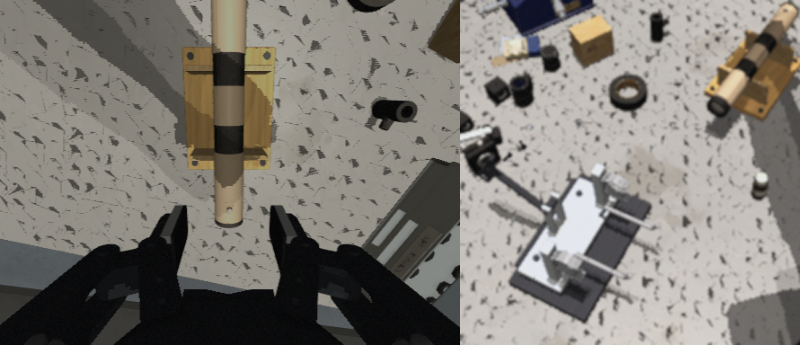

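Tube lies in both notches, columns 214–244 centred on the board; its −y end is at row ≈224; guard open, rack and bystanders in place. One quick check of the lengthwise centring.

```bash
python3 - <<'E'
from h import *
np.set_printoptions(precision=4,suppress=True)
i=eyes.camera_info("wrist");k=512/460;u=np.array([np.cos(np.radians(99.1)),np.sin(np.radians(99.1)),0]);s=np.array([.532,-.214,0])
for n,(c,r,z) in dict(boardtop=((230,47,.012)),boardbot=((230,170,.012)),creamend=((229,221,.073)),end=((229,227,.066))).items(): print(n,(plane(i,c*k,r*k,z)-s)@u)
E
```

```text
boardtop 0.07395784132345729
boardbot -0.0756527510957666
creamend -0.11839020557463142
end -0.1302538507640674
```

```bash
python3 -c "
from workcell import env
print(env.hand_in())"
```

```text
the job is handed in; nothing more can be done
None
```

The job is handed in at about 30 s of the 72 s: the guard is open, and the tube came out of the clips one end at a time and lies across both notches of the cradle, centred to an estimated 1–2 mm, possibly up to 5 mm off along its length. In the last picture the rack had not visibly moved and the other things were in place; no verdict was returned.

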